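# Put a coin capsule away in the thumb-tab tin

## Robot

A 6-joint arm with a two-finger parallel gripper is mounted at the origin on the work surface. World frame = base frame: x ahead of the robot, y to its left, z up, the work surface at z = 0. Lengths are in m, angles in rad, forces in N, time in s.
With the tool pointing down it reaches from about 0.275 to 0.825 m from the base axis. Payload 5.2 kg.
Tool frame: the origin (TCP) lies at the very end of the fingers, on their centre line; the grasp point (between the pads) lies 19 mm behind it; z points along the fingers, y is the line along which they close (so a half turn about z gives the same grasp; the last joint's range is limited). The gripper opens to 93 mm and grips with 3 to 60 N. Pads are 15 mm wide; open, the fingers measure 128 mm over their backs; the gripper's body (75 mm by 188 mm) begins 65 mm behind the grasp point.
Start: joints at [-1.436, 0.259, 1.535, -0, 1.348, -0.203], TCP at [0.182, -0.519, 0.219] pointing down, gripper open.
Joint ranges: [-3.14, 3.14], [-0.91, 2.08], [0.19, 2.58], [-1.22, 4.36], [0.22, 2.71], [-3.12, 3.12]. Speed limits (rad/s): [2.57, 2.57, 3.14, 3.14, 3.14, 3.14].

## Interface

Orientations are given as a unit quaternion [w, x, y, z].
In Python, from plant import telemetry, cams, env gives the robot as it stands.
- The arm moves only by the tool jog_arm, never from a script. Its argument "moves" is a list of rows, each a list of 3 entries, a list of its own where there are three numbers: the shift along the tool's x, y, z in m, then the turn about the tool's z in degrees, then the finger opening in m, from 0 to 0.093. In form: [[[x, y, z], yaw, claw], ...]. A call has 1 to 10 rows; each row shifts and turns the commanded pose from where the row before left it, along the tool's axes as they then stand; what a row does not reach is not made up. A row lasts 1/8 s, in which the tool goes at most 62.5 mm and 10.7 degrees, less where a joint would pass 70% of its speed; a pose out of reach is approached as far as the arm can. A call with a gripper value outside its range is refused whole. The fingers move at their own pace and stop on an object; "squeeze" is the grip in N (left out, the last holds). Time passes only in rows, so rows that do not move let the fingers close. It gives the time, the measured TCP pose, the force, the opening and the grip force at its end, in the units of the state.
- telemetry.sense(): the state, without advancing time (a new reading comes with each control period).
- cams.get_image(name): name is "scene" or "top" or "wrist"; returns the picture (384x512x3 uint8, blue, green, red); there is no depth.
- cams.calibration(name): a dict with "intrinsics" (3x3 intrinsics, pixels), "R" (3x3) and "t" (3): a world point X has camera coordinates R X + t; the wrist camera has in their place "mount" (4x4, takes a point from camera to tool coordinates, whose origin is the TCP and whose axes are the flange's). Camera axes: x right, y down, z forward; pixel columns grow to the right and rows downward; lengths in m; the calibration is good to about 2 mm. The wrist camera is an equidistant fisheye: a pixel r from the principal point sees the ray r / f radians off the axis. A picture is of the moment at which its call begins: read the wrist's pose just before it. calibration takes no time and is no camera call.
- env.finish_job(): hands the job in; it is judged then, once.
Trained networks look in the newest picture that a camera, given by its name, has taken for a name from the list of things; names that differ only in an ending like _2 or _b are one class to them, and where a whole thing is asked for, a point or a joint stands for the part that bears it (a point fixed in the world has none). Each returns a list of dicts, best first, with "score" (0 to 1); they miss things now and then, are a little off and sometimes report something else, mostly with a low value. They report only what shows in the picture. A call takes as long as a camera call.
- cams.trace(camera, query): "pixels" (384x512 bool, what is visible of it) and "point" ([column, row] in pixels, amid what is visible of it).
The state is a dict: "t": time; "joints": joint angles; "joint_velocities": joint speeds; "tau": joint torques, N m; "tcp_pos": TCP position; "eef_rot": TCP orientation; "contact_force": force on the tool from outside, world axes, zero at the start; "torque": the same for the moment, N m; "finger_gap": finger opening in m; "finger_force": force on a finger pad.
Only numpy, scipy, OpenCV 4.12 (cv2) and the standard library are available. Lean on these libraries where they do the work, as an engineer would, in place of code of your own. Each camera call takes 0.05 s, during which the arm holds its last target. There are 200 camera calls.

## Task

Press down the thumb tab of the flat metal tin with the fingers so that its lid tips fully up, lower the smaller of the two round coin capsules into the tin so that it lies flat on the bottom (set it down, do not drop it), then push the lid fully shut again. Leave everything else on the table where it is.

Things in the scene. Friction and masses are not known exactly. Their poses are not given: they have to be found in the camera images.
- tin_floor (a point): centre of the tin's inner floor, 4 mm above the table. The bare-metal tin is 170 (its x) by 150 mm (its y), top 52 mm above the table with the lid shut; inside 162 by 142 mm, 44 mm deep, walls 4 mm. Its x runs from the hinge and tab side to the opening side, y along the hinge, z up. It is fixed to the table
- tin_hinge (a point): point on the middle of the lid's hinge line, 85 mm from the tin's centre towards its -x side, 50 mm above the table; same axes as the tin. The hinge line runs along the tin's y
- lid (a joint): lid angle in rad: 0 shut, 1.22 fully up against its stop (open about 70 degrees). The lid is a plate 172 by 152 mm, 4 mm thick, its mid-plane through the hinge line, weighing about 130 g with its tab; hinge friction is stiff (0.12 N m) so that the lid stays up where it is left
- tab_pad (a point): middle of the ribbed pressing area on the upper face of the lid's thumb tab, 48 mm from the hinge line; 76 mm above the table with the lid shut. Axes as the tin's while the lid is shut. Pressing it down (about 6 N) tips the lid up; a straight vertical press 42 mm out from the hinge line stays on the tab all the way
- tab_tip (a point): middle of the free end of the thumb tab, a steel strip 64 mm long, 40 mm wide, 5 mm thick, rigid with the lid, outside the tin on its -x side. With the lid shut it rises outwards from the hinge line at 30 degrees (tip 82 mm above the table); with the lid fully up it slopes 40 degrees down (tip 9 mm above the table)
- small_capsule_center (a point): centre (half-way up) of the smaller coin capsule, the thing to put away: grey plastic disc 42 mm across, 14 mm high, with a copper coin shown in its top, about 50 g, lying on the table, z up
- large_capsule_center (a point): centre of the larger coin capsule, same look, 62 mm across, 14 mm high; stays where it is
- loupe_mid (a point): centre of a black eyeglass loupe standing upright, 38 mm across, 38 mm high; stays where it is
- battery_mid (a point): centre of a battery lying flat, 14 mm by 50 mm; stays where it is
- cap_mid (a point): centre of a white bottle cap, 30 mm across, 11 mm high; stays where it is
- jar_mid (a point): centre of a closed jar with a white cap, 56 mm across, 75 mm high; stays where it is
- brush_grip (a point): handle of a wooden brush lying beyond the tin, about 170 mm long; stays where it is

How it is judged:
By the outcome, as a careful person would: the job done as asked, in the order asked, and still so for the second after the job is handed in, with the robot touching nothing.
It also fails if it takes over 72 s, if anything falls off the work surface, if the arm or the gripper's body presses on something with over 40 N, if the wrist force passes 120 N, or if a joint passes its speed limit or range.

## Working session

There is one attempt and no reset: what is moved stays moved. The work goes in short steps, Python scripts to look and compute and a tool call to move; the robot and the scene stay as the last step left them, time stands still between calls to the robot, and variables do not carry over. Pictures are saved under pics/ and viewed, at most 10 in all, crops included, and the job is handed in when it is done.

Besides the shell and the picture viewer there is one more tool, called as name(argument=value, ...), one argument or row to a line, values as JSON. jog_arm: Moves the arm, as the interface text tells. Its arguments: {"type":"object","properties":{"moves":{"type":"array","items":{"type":"array"}},"squeeze":{"type":"number"}},"required":["moves"]}

```bash
mkdir -p pics; ls; cat > h.py <<'E'
import numpy as np, cv2
from plant import telemetry, cams, env
def ray(cam,px):
    c=cams.calibration(cam);K=np.array(c["intrinsics"])
    R=np.array(c["R"]);t=np.array(c["t"])
    d=R.T@np.linalg.inv(K)@np.array([px[0],px[1],1.]);return -R.T@t,d
def at_z(cam,px,z):
    o,d=ray(cam,px);return o+d*(z-o[2])/d[2]
def proj(cam,X):
    c=cams.calibration(cam);p=np.array(c["intrinsics"])@(np.array(c["R"])@np.array(X)+np.array(c["t"]));return p[:2]/p[2]
E
python3 - <<'E'
from h import *
ims=[]
for n in("scene","top"):
    im=cams.get_image(n);cv2.imwrite(f"pics/{n}0.png",im)
    for q,z in(("lid",.052),("tab_pad",.076),("tab_tip",.082),("small_capsule_center",.014),("large_capsule_center",.014),("jar_mid",.075),("loupe_mid",.038),("brush_grip",.01),("battery_mid",.014),("cap_mid",.011)):
        for r in cams.trace(n,q)[:2]:
            m=r["pixels"]; print(n,q,round(r["score"],2),np.round(r["point"]),m.sum(),at_z(n,r["point"],z).round(3))
s=telemetry.sense();print(s["t"],s["tcp_pos"],s["eef_rot"],s["contact_force"])
E
```

```text
pics
scene lid 0.9 [272. 194.] 2228 [0.59  0.07  0.052]
scene tab_pad 0.81 [269. 190.] 2242 [0.585 0.061 0.076]
scene tab_tip 0.73 [268. 193.] 2248 [0.596 0.051 0.082]
scene small_capsule_center 0.73 [140. 244.] 111 [ 0.481 -0.361  0.014]
scene large_capsule_center 0.67 [187. 261.] 340 [ 0.615 -0.268  0.014]
scene jar_mid 0.75 [362. 167.] 330 [0.692 0.369 0.075]
scene loupe_mid 0.56 [175. 219.] 148 [ 0.479 -0.231  0.038]
scene loupe_mid 0.3 [268. 267.] 563 [ 0.783 -0.086  0.038]
scene brush_grip 0.96 [268. 267.] 582 [ 0.775 -0.079  0.01 ]
top lid 0.83 [231. 194.] 3941 [0.578 0.061 0.052]
top lid 0.74 [351. 182.] 456 [ 0.609 -0.256  0.052]
top tab_tip 0.59 [229. 194.] 4062 [0.578 0.066 0.082]
top small_capsule_center 0.76 [389. 227.] 202 [ 0.489 -0.366  0.014]
top small_capsule_center 0.59 [228. 196.] 4092 [0.577 0.073 0.014]
top large_capsule_center 0.55 [350. 183.] 402 [ 0.611 -0.264  0.014]
top jar_mid 0.71 [110. 156.] 493 [0.678 0.376 0.075]
top loupe_mid 0.57 [340. 235.] 176 [ 0.469 -0.226  0.038]
top brush_grip 0.8 [278. 125.] 663 [ 0.775 -0.069  0.01 ]
top battery_mid 0.67 [126. 243.] 111 [0.45  0.35  0.014]
top cap_mid 0.46 [118. 206.] 79 [0.55  0.376 0.011]
1.1 [ 0.18229346 -0.51893387  0.21866707] [ 1.12734772e-05  9.85771873e-01  1.68088711e-01 -1.74748614e-06] [0.35486758 0.61884329 0.79556801]
```

```bash
python3 - <<'E'
from h import *
a=cv2.imread("pics/top0.png")[90:270,80:440];b=cv2.imread("pics/scene0.png")[130:300,110:390]
cv2.imwrite("pics/t1.png",cv2.resize(a,None,fx=2.2,fy=2.2,interpolation=2)[:, :800]);cv2.imwrite("pics/s1.png",cv2.resize(b,None,fx=2.8,fy=2.8,interpolation=2))
cv2.imwrite("pics/both.png",cv2.imread("pics/top0.png")[140:260,170:300].repeat(1,0)) 
c=cv2.imread("pics/top0.png")[140:260,170:300];cv2.imwrite("pics/t2.png",cv2.resize(c,None,fx=5,fy=5,interpolation=2)[:600])
E
```

```text
(no output)
```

View pics/t1.png

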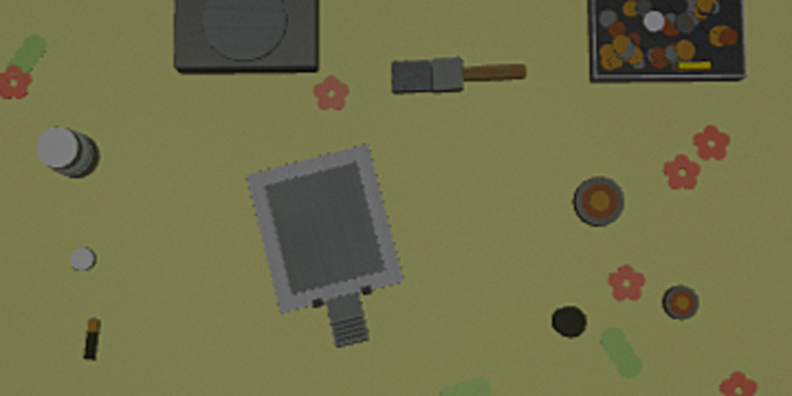

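View pics/s1.png

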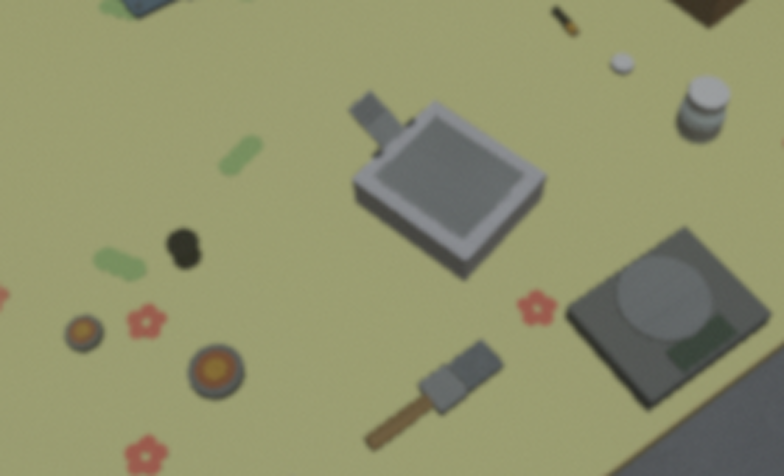

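View pics/t2.png

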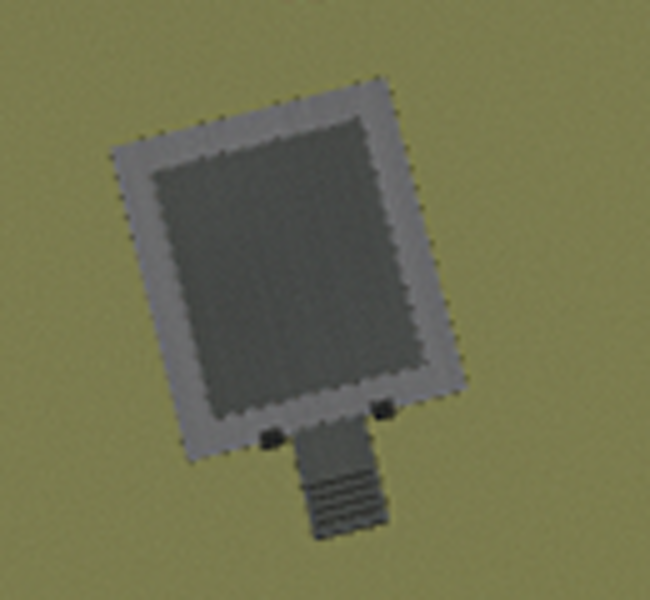

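The top view shows the tin with corners at about (192,170), (247,155), (263,217) and (208,232) px, and the tab tip at about (240,246). The small capsule is at (389,227), the large one at (350,183). The scene view agrees.

```bash
python3 - <<'E'
from h import *
f=lambda p,s,o:[(p[0]+.5)/s-.5+o[0],(p[1]+.5)/s-.5+o[1]]
T=[at_z("top",f(p,5,(170,140)),.052)[:2] for p in((113,148),(384,78),(466,385),(192,460))]
S=[at_z("scene",f(p,2.8,(110,130)),.052)[:2] for p in((545,180),(464,258),(354,182),(435,103))]
for n,C in(("top",T),("scene",S)):
    C=np.array(C);print(n,C.round(3).tolist(),"ctr",C.mean(0).round(4))
    x=(C[0]+C[1]-C[2]-C[3])/2;y=(C[0]+C[3]-C[1]-C[2])/2
    print(np.linalg.norm(x),np.linalg.norm(y),np.degrees(np.arctan2(x[1],x[0])),np.degrees(np.arctan2(-y[0],y[1])))
t=(at_z("top",f((318,538),5,(170,140)),.082)+at_z("top",f((388,520),5,(170,140)),.082))/2
t2=(at_z("scene",f((350,107),2.8,(110,130)),.082)+at_z("scene",f((371,92),2.8,(110,130)),.082))/2
print("tip",t,t2)
for n in("top","scene"):
    im=cams.get_image(n)
    for q in("small_capsule_center","lid"):
        m=cams.trace(n,q)[0]["pixels"].astype(np.uint8);ys,xs=np.nonzero(m)
        for z in(.007,.014):print(n,q,at_z(n,(xs.mean(),ys.mean()),z).round(4), np.ptp(xs),np.ptp(ys))
print(telemetry.sense()["t"])
print(cams.calibration("wrist"))
E
```

```text
top [[0.646, 0.165], [0.682, 0.02], [0.519, -0.022], [0.48, 0.122]] ctr [0.5819 0.0711]
0.1697814217104788 0.14901366985720188 14.488373912368303 14.592000970960337
scene [[0.652, 0.156], [0.68, 0.017], [0.524, -0.026], [0.485, 0.119]] ctr [0.5851 0.0667]
0.166265726108115 0.1456653437041642 13.916219615390949 13.129461630716486
tip [0.44586239 0.03650617 0.082     ] [0.44736827 0.03670007 0.082     ]
top small_capsule_center [ 0.4885 -0.3675  0.007 ] 16 15
top small_capsule_center [ 0.4886 -0.3651  0.014 ] 16 15
top lid [0.5754 0.0719 0.007 ] 69 91
top lid [0.575  0.0715 0.014 ] 69 91
scene small_capsule_center [ 0.4904 -0.3694  0.007 ] 12 12
scene small_capsule_center [ 0.4946 -0.3694  0.014 ] 12 12
scene lid [0.5542 0.0841 0.007 ] 70 59
scene lid [0.5579 0.0813 0.014 ] 70 59
1.4
{'intrinsics': array([[297.31863964,   0.        , 260.47581939],
       [  0.        , 297.31863964, 191.74952584],
       [  0.        ,   0.        ,   1.        ]]), 'mount': array([[-8.61077315e-04, -9.65306854e-01, -2.61116710e-01,
         7.22832995e-02],
       [ 9.99999496e-01, -6.96276636e-04, -7.23646802e-04,
        -3.00503539e-04],
       [ 5.16731754e-04, -2.61117201e-01,  9.65306967e-01,
        -1.66525758e-01],
       [ 0.00000000e+00,  0.00000000e+00,  0.00000000e+00,
         1.00000000e+00]])}
```

jog_arm(
  moves=[
    [[0,0,0],5,0],
    [[0.032,-0.037,0],0,0],
    [[0.032,-0.037,0],0,0],
    [[0.032,-0.037,0],0,0],
    [[0.032,-0.037,0],0,0],
    [[0.032,-0.037,0],0,0],
    [[0.032,-0.037,0],0,0],
    [[0.032,-0.037,0],0,0],
    [[0.032,-0.037,0],0,0],
    [[0.032,-0.037,0],0,0],
  ],
  squeeze=20,
)

```text
t: 2.65
tcp_pos: [0.3793, -0.1235, 0.219]
eef_rot: [0.0, 0.992, 0.125, 0.0]
contact_force: [0.3, -0.5, 0.3]
finger_gap: 0.0013
finger_force: 0.0
```

jog_arm(
  moves=[
    [[0.032,-0.037,0],0,0],
    [[0.032,-0.037,0.02],0,0],
    [[0.032,-0.037,0.03],0,0],
    [[0.02,-0.025,0.03],0,0],
    [[0,0,0],0,0],
  ],
)

```text
t: 3.28
tcp_pos: [0.4561, 0.0375, 0.1367]
eef_rot: [-0.001, 0.992, 0.127, -0.002]
contact_force: [0.3, 0.6, 0.2]
finger_gap: -0.0
finger_force: 0.0
```

```bash
cat >> h.py <<'E'
C=np.array([.5835,.0689]);Y=np.radians(14.3);U=np.array([np.cos(Y),np.sin(Y)]);V=np.array([-U[1],U[0]])
def go(tin=None,xy=None,z=None):
    "tool-frame shift to target (tin x,y or world xy, z) plus yaw to tin heading"
    from scipy.spatial.transform import Rotation as Ro
    s=telemetry.sense();q=s["eef_rot"];R=Ro.from_quat([q[1],q[2],q[3],q[0]]).as_matrix()
    g=xy if xy is not None else C+U*tin[0]+V*tin[1]
    p=np.array(s["tcp_pos"]);d=np.array([g[0],g[1],p[2] if z is None else z])-p
    print("t",round(s["t"],2),"pos",p.round(4),"hdg",np.degrees(np.arctan2(R[1,0],R[0,0])).round(2),"gap",s["finger_gap"],"F",np.round(s["contact_force"],1),"shift",(R.T@d).round(4))
E
python3 -c "
from h import *
go(tin=(-.127,0),z=.09)"
```

```text
t 3.27 pos [0.4561 0.0375 0.1367] hdg 14.56 gap -3.4760602451132383e-06 F [0.3 0.6 0.2] shift [0.0044 0.0012 0.0466]
```

jog_arm(
  moves=[
    [[0.004,0.001,0.04],0,0],
    [[0,0,0.008],0,0],
    [[0,0,0.008],0,0],
    [[0,0,0.008],0,0],
    [[0,0,0.008],0,0],
    [[0,0,0.008],0,0],
  ],
)

```text
t: 4.03
tcp_pos: [0.4619, 0.0351, 0.0594]
eef_rot: [0.0, 0.992, 0.125, 0.001]
contact_force: [-2.3, -1.3, 5.7]
finger_gap: 0.0005
finger_force: 2.3
```

jog_arm(
  moves=[
    [[0,0,0.007],0,0],
    [[0,0,0.007],0,0],
    [[0,0,0.007],0,0],
    [[0,0,0.007],0,0],
    [[0,0,0.004],0,0],
  ],
)

```text
t: 4.65
tcp_pos: [0.4625, 0.0355, 0.0271]
eef_rot: [0.0, 0.992, 0.125, 0.001]
contact_force: [-0.3, -0.9, 4.8]
finger_gap: 0.0006
finger_force: 2.0
```

```bash
python3 -c "
from h import *
go(tin=(-.127,0),z=.02)"
```

```text
t 4.65 pos [0.4625 0.0355 0.0271] hdg 14.34 gap 0.000595868611089261 F [-0.3 -0.9  4.8] shift [-0.0015 -0.0025  0.0071]
```

jog_arm(
  moves=[
    [[-0.001,-0.001,0.002],0,0],
    [[0,0,0.002],0,0],
    [[0,0,0.001],0,0],
    [[0,0,0],0,0],
  ],
)

```text
t: 5.15
tcp_pos: [0.4621, 0.0357, 0.0249]
eef_rot: [0.001, 0.992, 0.125, 0.002]
contact_force: [-8.2, -1.9, 33.8]
finger_gap: 0.0004
finger_force: 15.8
```

jog_arm(
  moves=[
    [[0,0,0.002],0,0],
    [[0,0,0],0,0],
  ],
)

```text
t: 5.4
tcp_pos: [0.4623, 0.0357, 0.0245]
eef_rot: [0.001, 0.992, 0.125, 0.003]
contact_force: [-13.6, -0.5, 52.0]
finger_gap: 0.0005
finger_force: 24.5
```

jog_arm(
  moves=[
    [[0,0,-0.04],0,0],
    [[0,0,-0.05],0,0],
    [[0,0,-0.05],0,0],
    [[-0.008,0.045,-0.02],0,0.03],
    [[-0.008,0.045,0],0,0.093],
    [[-0.008,0.045,0],0,0.093],
    [[-0.008,0.045,0],0,0.093],
    [[-0.008,0.045,0],0,0.093],
    [[-0.008,0.045,0],0,0.093],
    [[-0.008,0.045,0],0,0.093],
  ],
)

```text
t: 6.65
tcp_pos: [0.4839, -0.284, 0.1792]
eef_rot: [-0.0, 0.992, 0.125, -0.0]
contact_force: [0.6, 1.3, 0.3]
finger_gap: 0.0658
finger_force: 0.0
```

jog_arm(
  moves=[
    [[-0.008,0.042,0.02],0,0.093],
    [[-0.009,0.04,0.03],0,0.093],
    [[0,0,0.02],0,0.093],
    [[0,0,0],0,0.093],
    [[0,0,0],0,0.093],
  ],
)

```text
t: 7.28
tcp_pos: [0.4883, -0.3662, 0.1102]
eef_rot: [0.0, 0.992, 0.125, 0.0]
contact_force: [-1.0, -1.0, 1.0]
finger_gap: 0.0929
finger_force: 0.0
```

```bash
cat >> h.py <<'E'
def wray(px):
    from scipy.spatial.transform import Rotation as Ro
    c=cams.calibration("wrist");K=c["intrinsics"];M=c["mount"];s=telemetry.sense();q=s["eef_rot"];R=Ro.from_quat([q[1],q[2],q[3],q[0]]).as_matrix()
    d=np.array([px[0]-K[0,2],px[1]-K[1,2]]);r=np.hypot(*d);th=r/K[0,0]
    v=np.r_[np.sin(th)*d/r,np.cos(th)];return R@M[:3,3]+s["tcp_pos"],R@M[:3,:3]@v
E
python3 - <<'E'
from h import *
im=cams.get_image("wrist");cv2.imwrite("pics/w1.png",im)
for r in cams.trace("wrist","small_capsule_center")[:2]:
    ys,xs=np.nonzero(r["pixels"]);o,d=wray((xs.mean(),ys.mean()))
    print(r["score"],xs.mean(),ys.mean(),len(xs),(o+d*(.010-o[2])/d[2]).round(4))
im=cams.get_image("scene");b=im[110:300,110:390];cv2.imwrite("pics/w2.png",np.vstack([cv2.imread("pics/w1.png")[:,:],cv2.resize(b,(512,347))])[:731])
cv2.imwrite("pics/w3.png",np.hstack([cv2.resize(cv2.imread("pics/w1.png"),(400,300)),cv2.resize(b,(400,271))[:271].copy() if 0 else cv2.resize(b,(400,300))]))
go(xy=(.489,-.367),z=.003)
E
```

```text
0.81 262.70588235294116 189.5232198142415 1615 [ 0.4912 -0.3675  0.01  ]
t 7.42 pos [ 0.4887 -0.3663  0.111 ] hdg 14.4 gap 0.09301858869069432 F [ 1.  -0.  -0.3] shift [-0.      0.0005  0.108 ]
```

View pics/w3.png

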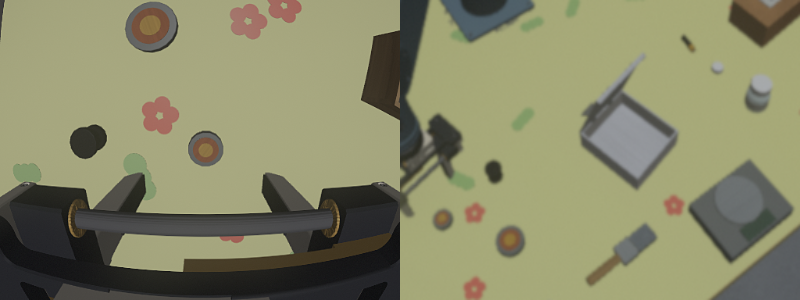

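The wrist view shows the small capsule centred between the fingers at about (263,190) px. The scene view shows the lid up.

jog_arm(
  moves=[
    [[0.001,0.001,0.04],0,0.07],
    [[0.001,0,0.04],0,0.07],
    [[0,0,0.02],0,0.07],
    [[0,0,0.007],0,0.07],
    [[0,0,0],0,0.035],
    [[0,0,0],0,0.035],
    [[0,0,0],0,0.035],
    [[0,0,0],0,0.035],
    [[0,0,0],0,0.035],
  ],
  squeeze=15,
)

```text
t: 8.55
tcp_pos: [0.4907, -0.3674, 0.0036]
eef_rot: [0.001, 0.992, 0.125, 0.001]
contact_force: [-1.4, 1.8, 6.4]
finger_gap: 0.0414
finger_force: 15.0
```

jog_arm(
  moves=[
    [[0,0,-0.03],0,0.035],
    [[0,0,-0.04],0,0.035],
    [[0,0,-0.04],0,0.035],
    [[0.04,-0.02,-0.01],0,0.035],
    [[0.04,-0.03,0],0,0.035],
    [[0.04,-0.03,0],0,0.035],
    [[0.04,-0.03,0],0,0.035],
    [[0.04,-0.03,0],0,0.035],
    [[0.04,-0.03,0],0,0.035],
    [[0,-0.03,0],0,0.035],
  ],
)

```text
t: 9.8
tcp_pos: [0.6749, -0.1114, 0.1217]
eef_rot: [-0.0, 0.992, 0.126, 0.0]
contact_force: [0.3, -0.5, -0.8]
finger_gap: 0.0414
finger_force: 15.0
```

jog_arm(
  moves=[
    [[0,-0.04,0],0,0.035],
    [[0,-0.04,0],0,0.035],
    [[0,-0.04,0],0,0.035],
    [[0,-0.04,0],0,0.035],
    [[0,-0.025,0],0,0.035],
    [[0,-0.015,0],0,0.035],
    [[0,0,0],0,0.035],
  ],
)

```text
t: 10.68
tcp_pos: [0.6233, 0.0808, 0.1225]
eef_rot: [0.0, 0.992, 0.126, -0.0]
contact_force: [-0.0, -1.4, -0.5]
finger_gap: 0.0416
finger_force: 15.0
```

```bash
python3 - <<'E'
from h import *
im=cams.get_image("wrist");im2=cams.get_image("scene")[110:300,150:430]
cv2.imwrite("pics/w4.png",np.hstack([cv2.resize(im,(400,300)),cv2.resize(im2,(400,300))]))
go(tin=(.042,0),z=.0075)
E
```

```text
t 10.78 pos [0.6239 0.0794 0.1226] hdg 14.34 gap 0.04168377846385724 F [-0.8 -0.6 -0.6] shift [3.000e-04 1.000e-04 1.151e-01]
```

View pics/w4.png

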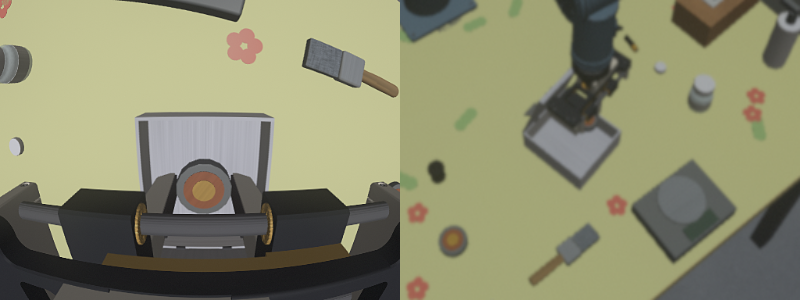

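jog_arm(
  moves=[
    [[0.006,0,0.03],0,0.035],
    [[0,0,0.03],0,0.035],
    [[0,0,0.02],0,0.035],
    [[0,0,0],0,0.035],
  ],
)

```text
t: 11.28
tcp_pos: [0.6282, 0.0804, 0.0407]
eef_rot: [-0.0, 0.992, 0.124, -0.002]
contact_force: [-0.0, 0.2, -0.6]
finger_gap: 0.0415
finger_force: 15.0
```

jog_arm(
  moves=[
    [[0,0,0.015],0,0.035],
    [[0,0,0.01],0,0.035],
    [[0,0,0.004],0,0.035],
    [[0,0,0.002],0,0.035],
    [[0,0,0.001],0,0.035],
    [[0,0,0],0,0.035],
  ],
)

```text
t: 12.02
tcp_pos: [0.6296, 0.0817, 0.011]
eef_rot: [0.0, 0.992, 0.125, 0.0]
contact_force: [0.2, 0.7, -1.7]
finger_gap: 0.0414
finger_force: 15.0
```

```bash
python3 - <<'E'
from h import *
go(tin=(.048,0),z=.0075)
E
```

```text
t 12.03 pos [0.6296 0.0817 0.011 ] hdg 14.36 gap 0.0413973619663643 F [ 0.2  0.7 -1.7] shift [0.0002 0.0011 0.0035]
```

jog_arm(
  moves=[
    [[0,0,0.001],0,0.035],
    [[0,0,0.001],0,0.035],
    [[0,0,0.001],0,0.035],
    [[0,0,0],0,0.035],
  ],
)

```text
t: 12.52
tcp_pos: [0.6294, 0.0817, 0.0077]
eef_rot: [0.0, 0.992, 0.125, 0.0]
contact_force: [0.1, -0.2, 0.5]
finger_gap: 0.0414
finger_force: 15.0
```

jog_arm(
  moves=[
    [[0,0,0.001],0,0.035],
    [[0,0,0],0,0.035],
  ],
)

```text
t: 12.78
tcp_pos: [0.6294, 0.0817, 0.0077]
eef_rot: [0.0, 0.992, 0.125, 0.0]
contact_force: [-2.0, -0.4, 6.2]
finger_gap: 0.0416
finger_force: 15.0
```

jog_arm(
  moves=[
    [[0,0,0],0,0.045],
    [[0,0,0],0,0.052],
    [[0,0,0],0,0.06],
    [[0,0,0],0,0.06],
    [[0,0,-0.01],0,0.06],
    [[0,0,-0.03],0,0.06],
    [[0,0,-0.05],0,0.06],
    [[0,0,-0.05],0,0.06],
    [[0,0,-0.05],0,0.06],
    [[0,0,-0.05],0,0.03],
  ],
)

```text
t: 14.02
tcp_pos: [0.6291, 0.0817, 0.2493]
eef_rot: [0.0, 0.992, 0.125, 0.001]
contact_force: [0.6, 0.0, -0.3]
finger_gap: 0.0541
finger_force: 0.0
```

jog_arm(
  moves=[
    [[0,0,-0.025],0,0],
    [[0,0,0],0,0],
    [[0,0,0],0,0],
  ],
)

```text
t: 14.4
tcp_pos: [0.6286, 0.0817, 0.2704]
eef_rot: [-0.0, 0.992, 0.125, -0.001]
contact_force: [-0.5, -1.2, -1.0]
finger_gap: 0.0245
finger_force: 0.0
```

```bash
python3 - <<'E'
from h import *
im=cams.get_image("wrist");im2=cams.get_image("scene")[90:280,150:430]
cv2.imwrite("pics/w5.png",np.hstack([cv2.resize(im,(400,300)),cv2.resize(im2,(400,300))]))
go(tin=(-.065,0),z=.26)
E
```

```text
t 14.5 pos [0.6284 0.0817 0.2696] hdg 14.35 gap 0.0166550947140781 F [-0.2 -0.8 -0.3] shift [-0.1117  0.0012  0.01  ]
```

View pics/w5.png

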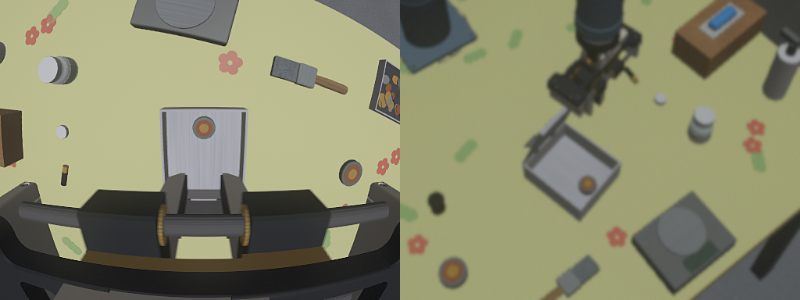

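The capsule lies flat inside the tin, at about (204,128) in the left view, and the lid is still up. Next I move behind the lid.

jog_arm(
  moves=[
    [[-0.04,0,0],0,0],
    [[-0.04,0.001,0],0,0],
    [[-0.035,0,0],0,0],
    [[0,0,0.04],0,0],
    [[0,0,0.04],0,0],
    [[0,0,0.008],0,0],
    [[0,0,0],0,0],
  ],
)

```text
t: 15.38
tcp_pos: [0.5181, 0.0522, 0.1833]
eef_rot: [-0.0, 0.992, 0.125, -0.001]
contact_force: [-0.4, 0.2, 0.4]
finger_gap: 0.0002
finger_force: 0.0
```

```bash
python3 - <<'E'
from h import *
go(tin=(-.0465,0),z=.182)
# arc of TCP in tin x,z: contact corner 7.5 mm ahead on the outer face, r from hinge
for r in(.135,):
  P=[]
  for a in np.radians(np.arange(70,-3,-6)):
    P.append([-.085+r*np.cos(a)-.002*np.sin(a)-.0075, .05+r*np.sin(a)+.002*np.cos(a)])
  P=np.array(P);print((P*1000).round().tolist());print((np.diff(P,axis=0)*1000).round(1).tolist())
E
```

```text
t 15.38 pos [0.5181 0.0522 0.1833] hdg 14.35 gap 0.00019895231649799406 F [-0.4  0.2  0.4] shift [ 0.021  -0.      0.0013]
[[-48.0, 178.0], [-35.0, 172.0], [-23.0, 166.0], [-11.0, 158.0], [-0.0, 149.0], [10.0, 138.0], [18.0, 127.0], [26.0, 115.0], [32.0, 102.0], [37.0, 89.0], [40.0, 75.0], [42.0, 61.0], [42.0, 47.0]]
[[13.1, -5.3], [12.5, -6.7], [11.7, -7.9], [10.8, -9.1], [9.8, -10.2], [8.7, -11.2], [7.5, -12.0], [6.2, -12.7], [4.8, -13.3], [3.4, -13.7], [1.9, -14.0], [0.5, -14.1]]
```

jog_arm(
  moves=[
    [[0.012,0,0.003],0,0],
    [[0.008,0,0.002],0,0],
    [[0.013,0,0.005],0,0],
    [[0.013,0,0.007],0,0],
    [[0.012,0,0.008],0,0],
    [[0.011,0,0.009],0,0],
    [[0.01,0,0.01],0,0],
  ],
)

```text
t: 16.25
tcp_pos: [0.5952, 0.072, 0.1386]
eef_rot: [-0.0, 0.992, 0.125, -0.0]
contact_force: [1.0, -0.3, 0.1]
finger_gap: 0.0006
finger_force: 0.2
```

jog_arm(
  moves=[
    [[0.009,0,0.011],0,0],
    [[0.008,0,0.012],0,0],
    [[0.006,0,0.013],0,0],
    [[0.005,0,0.013],0,0],
    [[0.003,0,0.014],0,0],
    [[0.002,0,0.008],0,0],
    [[0,0,0],0,0],
  ],
)

```text
t: 17.12
tcp_pos: [0.6262, 0.08, 0.0677]
eef_rot: [-0.0, 0.992, 0.125, -0.001]
contact_force: [0.5, -0.4, 0.3]
finger_gap: 0.0005
finger_force: 0.0
```

```bash
python3 - <<'E'
from h import *
go(tin=(.042,0),z=.052)
E
```

```text
t 17.12 pos [0.6262 0.08   0.0677] hdg 14.35 gap 0.0005311816195403903 F [ 0.5 -0.4  0.3] shift [-0.002   0.0002  0.0157]
```

jog_arm(
  moves=[
    [[0,0,0.006],0,0],
    [[0,0,0.006],0,0],
    [[0,0,0.003],0,0],
    [[0,0,0.002],0,0],
    [[0,0,0.001],0,0],
    [[0,0,0],0,0],
  ],
)

```text
t: 17.88
tcp_pos: [0.6266, 0.0799, 0.0522]
eef_rot: [0.0, 0.992, 0.125, 0.0]
contact_force: [-4.5, 0.2, 9.3]
finger_gap: 0.0004
finger_force: 4.6
```

jog_arm(
  moves=[
    [[0,0,0.002],0,0],
    [[0,0,0],0,0],
  ],
)

```text
t: 18.12
tcp_pos: [0.6266, 0.08, 0.052]
eef_rot: [0.0, 0.992, 0.125, 0.001]
contact_force: [-7.6, -0.6, 19.5]
finger_gap: 0.0004
finger_force: 10.0
```

jog_arm(
  moves=[
    [[0,0,-0.01],0,0],
    [[0,0,-0.04],0,0],
    [[0,0,-0.05],0,0],
    [[-0.03,0.04,-0.04],0,0],
    [[-0.03,0.045,0],0,0],
    [[-0.03,0.045,0],0,0],
    [[-0.03,0.045,0],0,0],
    [[-0.03,0.045,0],0,0],
    [[0,0,0],0,0],
  ],
)

```text
t: 19.25
tcp_pos: [0.5353, -0.1729, 0.1878]
eef_rot: [0.001, 0.992, 0.122, -0.0]
contact_force: [0.3, 0.9, -0.4]
finger_gap: -0.0
finger_force: 0.0
```

```bash
python3 - <<'E'
from h import *
im=cams.get_image("top")[90:270,80:440];im2=cams.get_image("scene")[90:300,110:390]
cv2.imwrite("pics/w6.png",np.hstack([cv2.resize(im,(400,300)),cv2.resize(im2,(400,300))]))
E
```

```text
(no output)
```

View pics/w6.png

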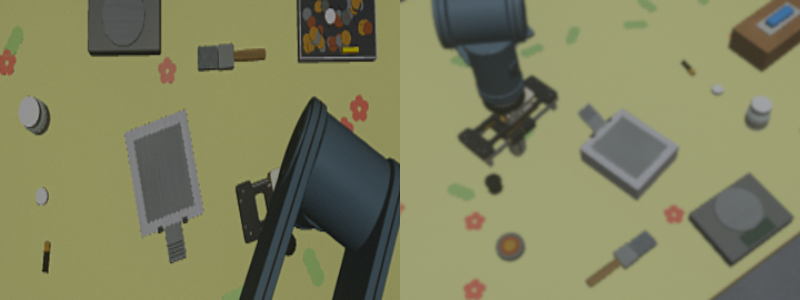

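The lid is shut, at about (163,170) in the left view, with the tab raised. The other things are where they were and the arm is clear.

```bash
python3 -c "
from h import *
print(env.finish_job())"
```

```text
the job is handed in; nothing more can be done
None
```

I opened the tin by its tab, set the small capsule flat inside, pushed the lid shut and handed the job in at about 19 s. The final pictures show the lid closed and the other things in place; no verdict came back.

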